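# Slide the loaded spice tray back into the rack

## Task

Slide the steel spice tray, its two jars standing on it, nose first over the front rail into the lower basket of the spice rack, letting it ride on the rack on its way rather than carrying it in, and press it gently back against the sprung stop until its tail goes down behind the front rail, so that it lies flat and is held there. The basket may stand a little farther in or out than usual, so go by feel and do not ram or force the rack. Keep the jars upright on the tray, leave the jam jar, the salt shaker and the cork alone, and let go of the tray at the end.

Things in the scene. Friction and masses are not known exactly. Their poses are not given: they have to be found in the camera images.
- tray_grip (a point): Grip point of the loose open tray (160 long, 126 wide, 22 high; about 0.6 kg with its jars): in the middle of its upright pull plate (5 thick, 74 wide, flat on both sides, top 67 above the underside) on the tail wall; 46 above the underside, 2.5 ahead of the tail's outer face, 157.5 behind the nose's. x to the nose, y left, z up. Walls 3, floor 3 thick; jars 100 or more ahead of the plate.
- rack: Two-tier spice rack, fixed on the worktop. Origin: worktop level, mid-width, at the inner face of the basket's front rail when the basket stands half-way; x inward, z up. The lower basket sits tight on runners, up to 15 mm farther in or out along x: NOT measured; it does not give. Upper board: 94 to 188 inward, underside 150 high. A tall oak post stands left of the rack, toward the hob.
- rack_mouth (a point): Point 16 mm above the rack's origin, axes as the rack's; it does not follow the basket. Basket: front rail, a flat bar 6 thick, top 16 high; wire deck behind it, 10 high; side wires 130 apart, up to 43 high, flared from 22 before the rail. Rubber stop on springs 158.5 behind the rail, 18 to 30 high: must be pressed in 1.5 or more to clear the rail; 2 N plus 1.5 N/mm, gives 4 mm, then rigid.
- tray_jar_1: Spice jar with a green cap, 44 across, 100 high, loose, standing on the tray near its nose, left of the middle; origin at the centre of its underside.
- tray_jar_2: Spice jar with a dark brown cap, pale on top, 44 across, 108 high, loose, standing on the tray near its nose, right of the middle; origin at the centre of its underside.
- jam_jar: Bystander: jam jar, 64 across, 99 high, loose on the worktop near the bread bin; origin at the centre of its underside.
- salt_shaker: Bystander: glass salt shaker with a steel top, 44 across, 90 high, loose on the worktop in front of the bread bin; origin at the centre of its underside.
- wine_cork: Bystander: wine cork standing on end, 23 across, 38 high, loose on the worktop; origin at the centre of its underside.
Mind the look-alikes: they are no part of the job. What is shaped like the tray_jar_1 but red is not meant.

How it is judged:
By the outcome, as a careful person would: the job done as asked, in the order asked, and still so for the second after the job is handed in, with the robot touching nothing.
It also fails if it takes over 72 s, if anything falls off the work surface, if the arm or the gripper's body presses on something with over 40 N, if the wrist force passes 120 N, or if a joint passes its speed limit or range.

## Robot

A 6-joint arm with a two-finger parallel gripper is mounted at the origin on a cart in front of the work surface, level with it; the furniture and walls round the work are solid. World frame = base frame: x ahead of the robot, y to its left, z up, the work surface at z = 0. Lengths are in m, angles in degrees, forces in N, time in s.
With the tool pointing down it reaches from about 0.25 to 0.8 m from the base axis. Payload 3.9 kg.
Tool frame: the origin (TCP) lies on the front face of the gripper's body, between the roots of the fingers; the fingertips stand 73 mm ahead of it and the grasp point (between the pads) lies 54 mm ahead of it; y points along the fingers, z is the direction in which the jaws open and shut, and the axes are right-handed (so a half turn about y gives the same grasp; the last joint's range is limited). The gripper opens to 85 mm and grips with 20 to 120 N. Pads are 22 mm wide; open, the fingers measure 114 mm over their backs; the gripper's body (76 mm by 85 mm) begins 54 mm behind the grasp point. The pads swing forward as they close: fully open they stand 13 mm farther back than shut.
Start: joints at [75.172, 14.897, -7.913, 67.191, 0, 90], TCP at [0.134, 0.508, 0.304] pointing down, gripper open.
Joint ranges: [-159.42, 159.42], [-47.68, 98.78], [-73.54, 78.23], [-108.79, 121.32], [-90, 84.71], [-180, 180]. Speed limits (degrees/s): [147.25, 147.25, 180, 180, 180, 180].

## Interface

Orientations are given as a 3x3 rotation matrix whose columns are the frame's x, y, z axes.
In Python, from plant import manip gives the robot as it stands.
- The arm moves only by the shell command python3 -m pendant 'ROWS' [FORCE]. ROWS is text: rows parted by semicolons, each of 5 numbers parted by spaces: the shift along the tool's x, y, z in mm, then the turn about the tool's y in rad, then the closure, from 0 (fully open) to 1 (shut). In form: x y z roll fingers; .... A call has exactly 10 rows; each row is the pose to reach, as a shift and turn from the pose measured when the call began, along the tool's axes at that moment; what a row does not reach only later rows make up. A row lasts 1/8 s, in which the tool goes at most 62.5 mm and 10.7 degrees, less where a joint would pass 70% of its speed; a pose out of reach is approached as far as the arm can. A call with a gripper value outside its range is refused whole. The fingers move at their own pace and stop on an object; FORCE is the grip in N (left out, the last holds). Time passes only in rows, so rows that repeat a pose let the fingers close, or fill a call up. It gives the time, the measured TCP pose, the force and the opening at its end, in the units of the state.
- manip.sense(): the state, without advancing time (a new reading comes with each control period).
- manip.grab_frame(name): name is "side" or "top" or "wrist"; returns the picture (420x560x3 uint8, red, green, blue); there is no depth.
- manip.calibration(name): a dict with "fovy" (degrees; the focal length in pixels is half the picture's height over the tangent of half this angle, whatever the lens; pixels are square), "cx", "cy" (the principal point, pixels), "rvec" (rotation vector, rad) and "tvec" (3), from world to camera coordinates, as OpenCV has them. Camera axes: x right, y down, z forward; pixel columns grow to the right and rows downward; lengths in m; the calibration is good to about 2 mm. A picture is of the moment at which its call begins: read the wrist's pose just before it. calibration takes no time and is no camera call; for the wrist camera it gives the pose at the moment of the call.
- manip.sign_off(): hands the job in, once; it reports no verdict.
The state is a dict: "time_s": time; "joint_pos": joint angles; "qd": joint speeds; "effort": joint torques, N m; "position": TCP position; "orientation": TCP orientation; "contact_force": force on the tool from outside, world axes, zero at the start; "moment": the same for the moment, N m; "finger_gap": finger opening in m.
Only numpy, scipy, OpenCV 4.12 (cv2) and the standard library are available. Lean on these libraries where they do the work, as an engineer would, in place of code of your own. Each camera call takes 0.05 s, during which the arm holds its last target.

## Working session

There is one attempt and no reset: what is moved stays moved. The work goes in short steps, Python scripts to look and compute and a shell command to move; the robot and the scene stay as the last step left them, time stands still between calls to the robot, and variables do not carry over. Pictures are saved under pics/ and viewed, and the job is handed in when it is done.

```bash
ls -la; mkdir -p pics; cat > h.py <<'E'
import numpy as np, cv2
from plant import manip
def shot(n,fn):
    c=manip.calibration(n); im=manip.grab_frame(n); cv2.imwrite('pics/'+fn+'.png',im[:,:,::-1]); return im,c
E
python3 - <<'E'
from h import *
s=manip.sense(); print(s)
for n in("side","top","wrist"):
    im,c=shot(n,n+'0'); print(n,c)
    import json; json.dump({k:(np.array(v).tolist()) for k,v in c.items()},open(n+'0.json','w'))
E
```

```text
total 12
drwxr-xr-x  3 agent agent 4096 Dec  6 06:22 .
drwxr-xr-x 23 root  root  4096 Dec  6 06:22 ..
drwxr-xr-x  2 agent agent 4096 Dec  6 06:22 pics
{'time_s': 0.0, 'joint_pos': array([ 7.51729116e+01,  1.49354122e+01, -7.98580160e+00,  6.71914794e+01,
       -3.18663833e-03,  9.00005107e+01]), 'qd': array([ 0.12067121, -0.0687828 , -0.04625673,  0.097652  ,  0.17777712,
       -0.01756685]), 'effort': array([-1.23608210e-03, -4.05676746e+01,  2.53921866e+01,  1.87040545e-02,
        2.15710611e-05,  5.11641588e-06]), 'position': array([0.13422201, 0.50698529, 0.30306744]), 'orientation': array([[ 9.66700256e-01, -4.49561243e-04,  2.55910948e-01],
       [-2.55911337e-01, -1.91560727e-03,  9.66698359e-01],
       [ 5.56347564e-05, -9.99998064e-01, -1.96686586e-03]]), 'contact_force': array([ 0.5297132 ,  0.32868541, -0.55406077]), 'moment': array([-0.04696788,  0.01383186,  0.02264373]), 'finger_gap': 0.08546027226587272}
side {'fovy': 49.8343747388963, 'cx': 281.63291133182986, 'cy': 210.79607165842427, 'rvec': array([ 1.88103519, -0.67502497,  0.47735498]), 'tvec': array([-0.52327008,  0.05831727,  0.85200813])}
top {'fovy': 46.50942506491276, 'cx': 280.7262237492745, 'cy': 208.773281987106, 'rvec': array([ 2.16015269, -2.13673449,  0.19185842]), 'tvec': array([-0.32365735,  0.40161209,  0.84274814])}
wrist {'fovy': 64.5393237715507, 'cx': 284.44134261835217, 'cy': 215.26776721316833, 'rvec': array([-2.27124599, -1.74897033, -0.28687239]), 'tvec': array([-0.52376432, -0.04243065,  0.3814829 ])}
```

View pics/side0.png

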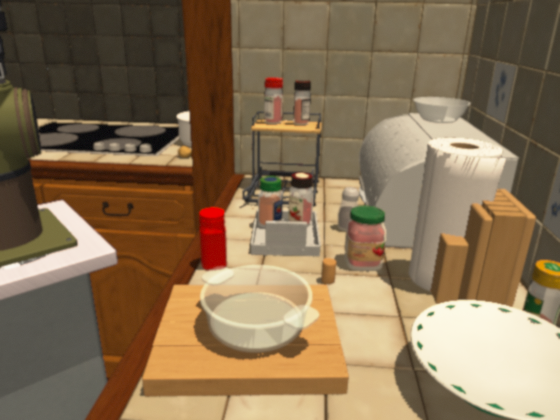

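View pics/top0.png

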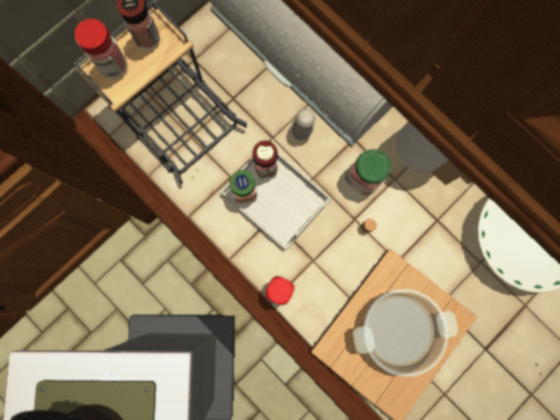

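View pics/wrist0.png

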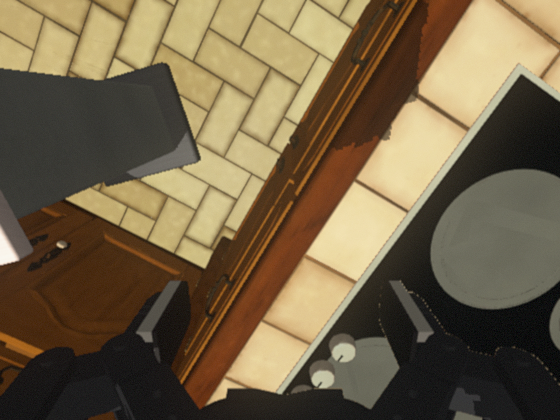

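The top view shows the tray at about (283,205) with a green-capped jar (242,185) and a pale-topped brown jar (264,155) on it. The rack is at about (160,100). Look-alikes are the red bottle (280,292) on the worktop and the red and brown jars (97,40) and (135,10) on the upper board. Next I'll crop and measure.

```bash
cat >> h.py <<'E'
import json
def load(n): return json.load(open(n))
def K(c):
    f=210/np.tan(np.radians(c['fovy'])/2); return np.array([[f,0,c['cx']],[0,f,c['cy']],[0,0,1.]])
def proj(c,P):
    p,_=cv2.projectPoints(np.array(P,float).reshape(-1,1,3),np.array(c['rvec']),np.array(c['tvec']),K(c),None); return p.reshape(-1,2)
def back(c,uv,z):
    R=cv2.Rodrigues(np.array(c['rvec']))[0]; o=-R.T@np.array(c['tvec']); out=[]
    for u,v in np.atleast_2d(uv):
        d=R.T@np.linalg.inv(K(c))@[u,v,1]; out.append(o+d*(z-o[2])/d[2])
    return np.array(out)
def crop(im,x,y,w,h,s,fn): cv2.imwrite('pics/'+fn+'.png',cv2.resize(im[y:y+h,x:x+w],None,fx=s,fy=s,interpolation=cv2.INTER_CUBIC))
E
python3 - <<'E'
from h import *
c=load('top0.json')
for n in('top','side'):
    cc=load(n+'0.json');R=cv2.Rodrigues(np.array(cc['rvec']))[0]; print(n,-R.T@np.array(cc['tvec']),R[2])
im=cv2.imread('pics/top0.png'); crop(im,60,0,200,190,3.1,'t_rack'); crop(im,200,130,150,130,4.6,'t_tray')
im=cv2.imread('pics/side0.png'); crop(im,220,60,180,230,2.6,'s_tray')
print(back(c,[(283,205),(179,180),(243,125)],0))
E
```

```text
top [ 0.26702908 -0.30219728  0.90202165] [ 0.15728648 -0.01943586 -0.98736174]
side [-0.10044329 -0.91545     0.39369123] [ 0.60244235  0.69853001 -0.38615933]
[[ 0.41792644 -0.32414429  0.        ]
 [ 0.46304725 -0.12830751  0.        ]
 [ 0.57255217 -0.24605832  0.        ]]
```

View pics/t_rack.png

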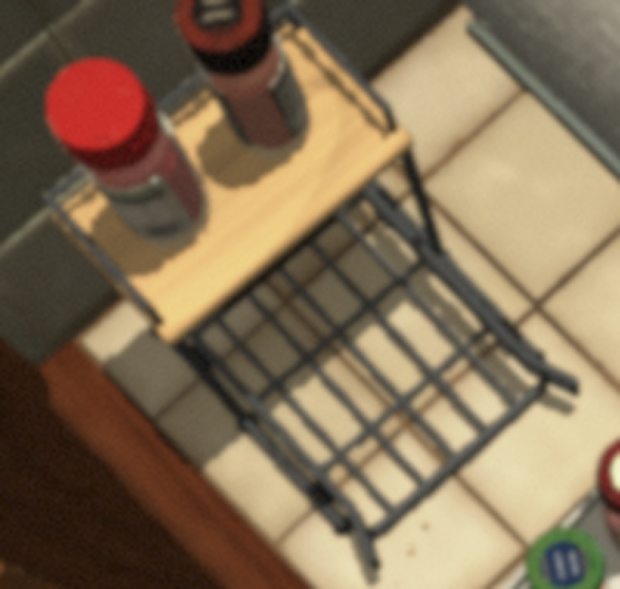

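View pics/t_tray.png

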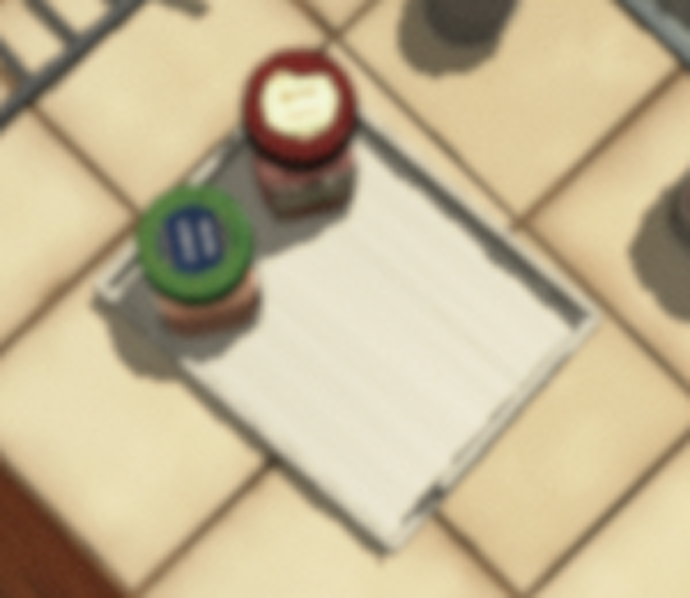

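View pics/s_tray.png

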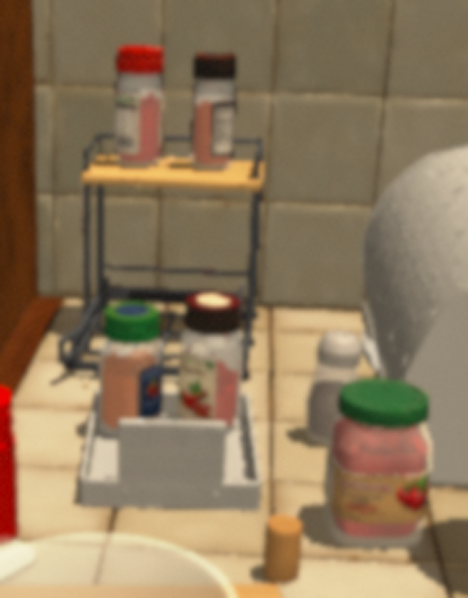

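```bash
python3 - <<'E'
from h import *
c=load('top0.json'); im=cv2.imread('pics/top0.png')
# rectified map z=0 : px = (y), 1.6mm per px; up = +x, left=+y
x0,x1,y0,y1=-0.1,0.8,-0.8,0.4
s=600
W=int((y1-y0)*s);H=int((x1-x0)*s)
vv,uu=np.mgrid[0:H,0:W]
P=np.stack([x1-vv/s,y1-uu/s,np.zeros_like(uu)],-1).reshape(-1,3)
p=proj(c,P).reshape(H,W,2).astype(np.float32)
o=cv2.remap(im,p[...,0],p[...,1],cv2.INTER_LINEAR)
for k in range(-8,5):
    u=int((y1-k*.1)*s); cv2.line(o,(u,0),(u,H),(255,0,255),1); cv2.putText(o,'y%.1f'%(k*.1),(u+2,10),0,.35,(0,0,255),1)
for k in range(-1,8):
    v=int((x1-k*.1)*s); cv2.line(o,(0,v),(W,v),(255,0,255),1); cv2.putText(o,'x%.1f'%(k*.1),(2,v-2),0,.35,(0,0,255),1)
cv2.imwrite('pics/map0.png',o)
E
```

```text
(no output)
```

View pics/map0.png

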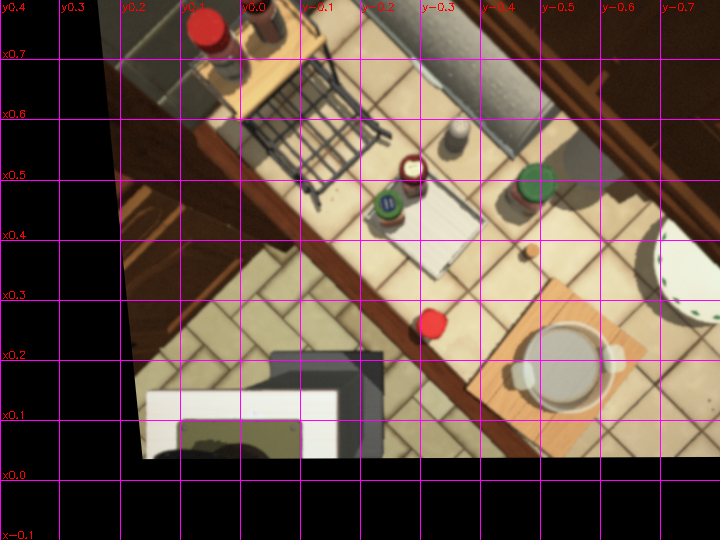

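```bash
python3 - <<'E'
from h import *
c=load('top0.json'); im=cv2.imread('pics/top0.png'); C=load('side0.json')
print('nadir',proj(c,[[.26702908,-.30219728,0]]))
def br(a): return np.clip(255*(a/255.)**.45,0,255).astype(np.uint8)
crop(br(im),0,40,200,200,3,'t_post'); crop(br(cv2.imread('pics/side0.png')),0,0,270,400,2,'s_post')
E
python3 - <<'E'
import cv2,numpy as np
a=cv2.imread('pics/t_post.png');b=cv2.imread('pics/s_post.png')
b=cv2.resize(b,None,fx=.75,fy=.75)
o=np.zeros((600,800,3),np.uint8); o[:600,:600]=a[:600,:600]; cv2.imwrite('pics/t_post.png',a); cv2.imwrite('pics/s_post.png',b)
E
```

```text
nadir [[270.25885392 286.51000152]]
```

View pics/t_post.png

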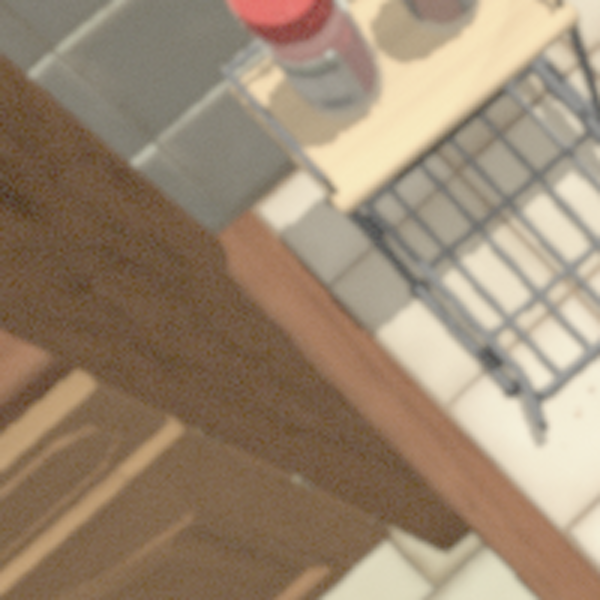

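View pics/s_post.png

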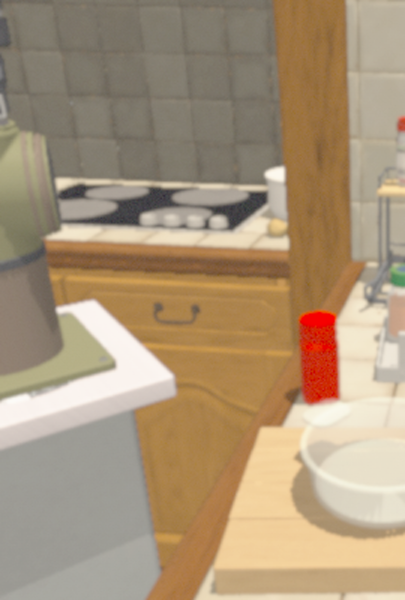

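```bash
python3 - <<'E'
from h import *
c=load('top0.json'); C=load('side0.json')
def ray(c,uv):
    R=cv2.Rodrigues(np.array(c['rvec']))[0]; o=-R.T@np.array(c['tvec']); return o,R.T@np.linalg.inv(K(c))@[uv[0],uv[1],1]
for ta in [(65,182),(130,218),(77,128),(30,87)]:
  for sb in [(183,2),(193,200),(231,2),(235,173)]:
    o,d=ray(c,ta);p,e=ray(C,sb)
    st=np.linalg.solve(np.array([d[:2],-e[:2]]).T,(p-o)[:2]); print(ta,sb,(o+d*st[0])[:2].round(3), 'z',(o+d*st[0])[2].round(2),(p+e*st[1])[2].round(2))
print(back(c,[(77,128),(80,115),(150,190)],0))
E
```

```text
(65, 182) (183, 2) [0.474 0.121] z -0.09 0.43
(65, 182) (193, 200) [0.51  0.193] z -0.26 -0.1
(65, 182) (231, 2) [ 0.134 -0.573] z 1.54 0.41
(65, 182) (235, 173) [ 0.132 -0.576] z 1.54 0.26
(130, 218) (183, 2) [0.418 0.019] z -0.21 0.43
(130, 218) (193, 200) [0.441 0.068] z -0.38 -0.04
(130, 218) (231, 2) [ 0.151 -0.548] z 1.75 0.41
(130, 218) (235, 173) [ 0.15  -0.551] z 1.76 0.25
(77, 128) (183, 2) [ 0.176 -0.416] z 1.18 0.41
(77, 128) (193, 200) [ 0.17  -0.425] z 1.2 0.18
(77, 128) (231, 2) [0.657 0.189] z -0.29 0.44
(77, 128) (235, 173) [0.671 0.207] z -0.34 -0.05
(30, 87) (183, 2) [ 0.179 -0.412] z 1.11 0.41
(30, 87) (193, 200) [ 0.172 -0.42 ] z 1.13 0.17
(30, 87) (231, 2) [0.628 0.148] z 0.03 0.44
(30, 87) (235, 173) [0.641 0.164] z 0.0 -0.03
[[ 0.56143629  0.06913084  0.        ]
 [ 0.58733488  0.06536454  0.        ]
 [ 0.44319106 -0.07510662  0.        ]]
```

```bash
python3 - <<'E'
from h import *
from scipy.optimize import least_squares
c=load('top0.json'); C=load('side0.json')
# tray frame: origin at grip point; x nose
T=[(-.0025,-.063,.022),(-.0025,.063,.022),(.1575,.063,.022)]
tu=[(330.4,198.9),(284.3,250.2),(221.1,194.8)]
S=[(-.0025,.063,0),(-.0025,-.063,0),(-.0025,.037,.067),(-.0025,-.037,.067)]
su=[(250.8,253.5),(319.2,254.2),(266.2,222.3),(305.4,225.4)]
def W(p,M):
    M=np.array(M);a=p[2];R=np.array([[np.cos(a),-np.sin(a)],[np.sin(a),np.cos(a)]])
    return np.c_[M[:,:2]@R.T+p[:2],M[:,2]]
for name,useT,useS in(('both',1,1),('top',1,0),('side',0,1)):
    f=lambda p:np.r_[useT*(proj(c,W(p,T))-tu).ravel(),useS*(proj(C,W(p,S))-su).ravel()]
    r=least_squares(f,[.385,-.365,.8]); print(name,r.x[:2],np.degrees(r.x[2]),r.fun.round(1))
    if name=='both': pt=r.x
# rack: rail ends in top z=.016, board front corners z ~.15-.16
print('rail ends',back(c,[(180,173.5),(235.8,124.2)],.016), 'board',back(c,[(113.2,108.1),(192.3,45.2)],.15))
E
```

```text
both [ 0.38134101 -0.36802994] 49.944302480392075 [ 0.  -0.7  1.5  0.2 -1.8 -1.5 -0.8  2.2  0.   2.6 -1.7 -0.   1.1 -2.4]
top [ 0.37988643 -0.36810519] 49.656163666373374 [ 0.2  0.2  1.4  0.9 -1.6 -1.2 -0.   0.  -0.   0.  -0.   0.   0.  -0. ]
side [ 0.38389416 -0.3659597 ] 48.819947228083244 [-0.  -0.  -0.  -0.  -0.  -0.  -0.3  1.   0.3  2.1 -1.3 -0.9  1.4 -3. ]
rail ends [[ 0.47187698 -0.13271983  0.016     ]
 [ 0.5684794  -0.23347385  0.016     ]] board [[ 0.54647132 -0.04753858  0.15      ]
 [ 0.65654453 -0.16949498  0.15      ]]
```

```bash
python3 -m pendant '14 0 -45 0.03 0; 31 0 -92 0.08 0; 48 0 -139 0.13 0; 76 0 -184 0.18 0; 108 0 -227 0.23 0; 150 0 -268 0.28 0; 191 0 -308 0.33 0; 228 0 -350 0.38 0; 256 0 -395 0.42 0; 273 0 -442 0.45 0'
python3 -c "
from h import *
s=manip.sense();print(s['joint_pos'].round(1),s['position'],s['orientation'].round(3))"
```

```text
time_s: 1.4
position: [0.2856, 0.0082, 0.3041]
orientation: [[0.758, 0.001, 0.652], [-0.652, -0.002, 0.758], [0.002, -1.0, -0.001]]
contact_force: [1.1, -0.1, 0.5]
finger_gap: 0.0854
[  1.7  -9.2 -33.8  65.4  -0.1  42.4] [0.28563968 0.0081716  0.30406342] [[ 0.758  0.001  0.652]
 [-0.652 -0.002  0.758]
 [ 0.002 -1.    -0.001]]
```

```bash
python3 -m pendant '32 0 -49 0 0; 69 0 -97 0 0; 110 0 -140 0 0; 155 10 -174 0 0; 207 25 -196 0 0; 259 40 -210 0 0; 300 50 -220 0 0; 318 60 -223 0 0; 318 60 -223 0 0; 318 60 -223 0 0'
python3 - <<'E'
from h import *
s=manip.sense();print(s['joint_pos'].round(1),s['position'],s['orientation'].round(3))
for n in('wrist','top'):
    im,c=shot(n,n+'1'); json.dump({k:(np.array(v).tolist()) for k,v in c.items()},open(n+'1.json','w'))
E
```

```text
time_s: 2.65
position: [0.3805, -0.3669, 0.2448]
orientation: [[0.759, -0.0, 0.652], [-0.652, -0.0, 0.759], [-0.0, -1.0, -0.0]]
contact_force: [0.3, -0.1, -0.2]
finger_gap: 0.0853
[-44.   17.1 -13.9  59.   -0.   -3.3] [ 0.380471   -0.36693317  0.24481378] [[ 0.759 -0.     0.652]
 [-0.652 -0.     0.759]
 [-0.    -1.    -0.   ]]
```

View pics/wrist1.png

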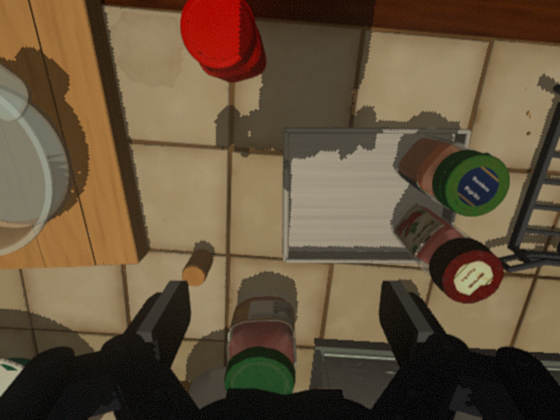

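View pics/top1.png

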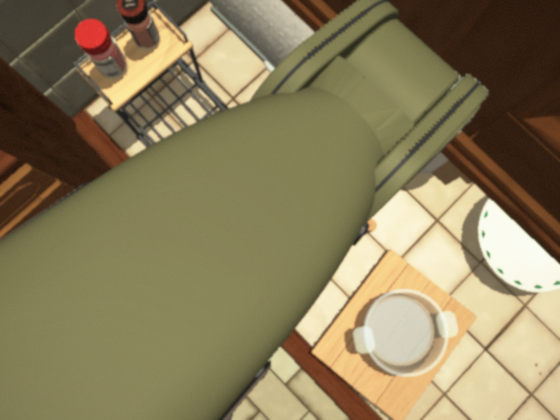

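```bash
python3 - <<'E'
from h import *
im=cv2.imread('pics/wrist1.png'); crop(im,265,110,220,180,3.6,'w1_tray')
crop(im,460,60,100,240,2.5,'w1_rack')
print(load('wrist1.json'))
E
```

```text
{'fovy': 64.5393237715507, 'cx': 284.44134261835217, 'cy': 215.26776721316833, 'rvec': [-2.577827867026725, -1.1841884944849213, -0.19495365934162376], 'tvec': [0.03060025961877974, -0.5228805383276364, 0.1552512993813246]}
```

View pics/w1_tray.png

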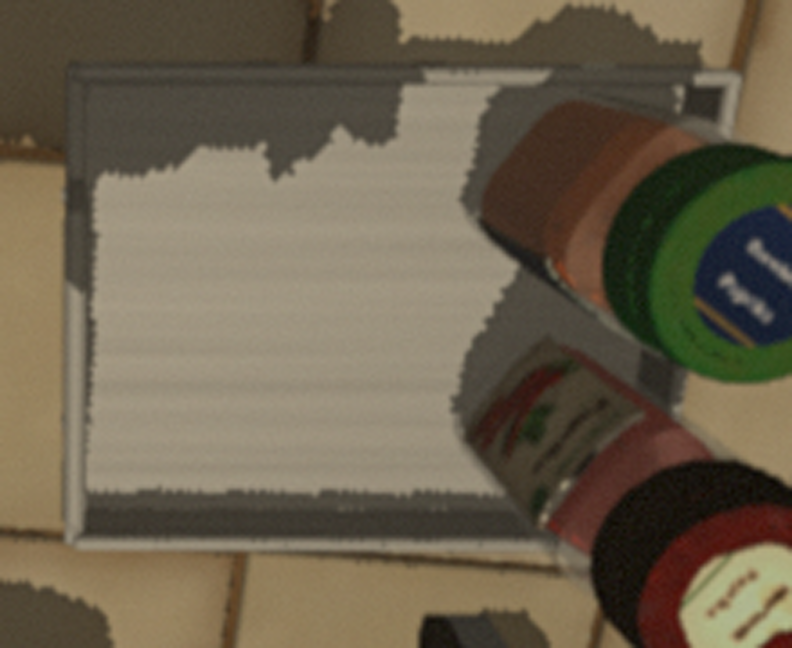

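View pics/w1_rack.png

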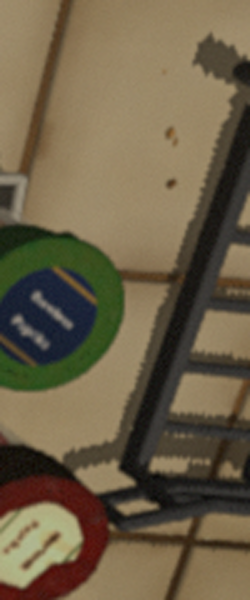

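```bash
python3 - <<'E'
from h import *
from scipy.optimize import least_squares
c=load('wrist1.json')
T=[(-.0025,.063,.022),(-.0025,-.063,.022),(.1575,.063,.022)]
tu=[(283.6,127.5),(283.6,261.9),(470.8,129.4)]
B=back(c,tu,.022);print(B,np.linalg.norm(B[0]-B[1]),np.linalg.norm(B[0]-B[2]))
e=B[2]-B[0];print('yaw',np.degrees(np.arctan2(e[1],e[0])), 'yaw2',np.degrees(np.arctan2(*(B[0]-B[1])[[1,0]]))-90)
m=(B[0]+B[1])/2+.0025*e/np.linalg.norm(e);print('grip',m)
# rail line
L=back(c,[(508.8,246),(555.2,104)],.016);d=L[1]-L[0];print('rail L',L,np.degrees(np.arctan2(d[1],d[0]))-90)
E
```

```text
[[ 0.33276423 -0.32709807  0.022     ]
 [ 0.42940245 -0.41024359  0.022     ]
 [ 0.43840612 -0.20651777  0.022     ]] 0.12748381912135812 0.1603116264951833
yaw 48.77799912339848 yaw2 49.291978365884404
grip [ 0.38273079 -0.36679043  0.022     ]
rail L [[ 0.56249931 -0.23325044  0.016     ]
 [ 0.46933912 -0.13889522  0.016     ]] 44.63485920587004
```

```bash
python3 -m pendant '1 30 1 0.005 0; 2 75 1.5 0.005 0; 2 115 1.5 0.005 0; 2 135 1.5 0.005 0.3; 2 145 1.5 0.005 0.6; 2 145 1.5 0.005 0.8; 2 145 1.5 0.005 0.9; 2 145 1.5 0.005 1; 2 145 1.5 0.005 1; 2 145 1.5 0.005 1' 90
python3 - <<'E'
from h import *
s=manip.sense();print(s['joint_pos'].round(1),s['position'],s['orientation'].round(3),s['contact_force'],s['moment'])
for n in('wrist','side'):
    im,c=shot(n,n+'2'); json.dump({k:(np.array(v).tolist()) for k,v in c.items()},open(n+'2.json','w'))
E
```

```text
time_s: 4.0
position: [0.3839, -0.3683, 0.1018]
orientation: [[0.755, 0.003, 0.655], [-0.655, -0.003, 0.755], [0.004, -1.0, -0.001]]
contact_force: [-1.0, 0.6, 5.8]
finger_gap: 0.0039
[-43.8  25.1 -25.9  38.8  -0.   -2.8] [ 0.38391844 -0.36829351  0.10179488] [[ 0.755  0.003  0.655]
 [-0.655 -0.003  0.755]
 [ 0.004 -1.    -0.001]] [-1.03229814  0.59303827  5.78597267] [ 0.05908995  0.20483289 -0.00070796]
```

View pics/wrist2.png

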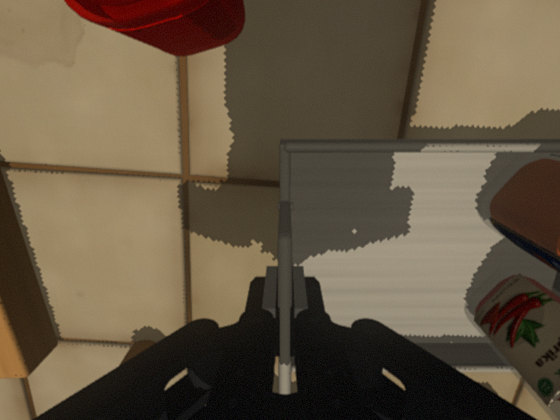

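View pics/side2.png

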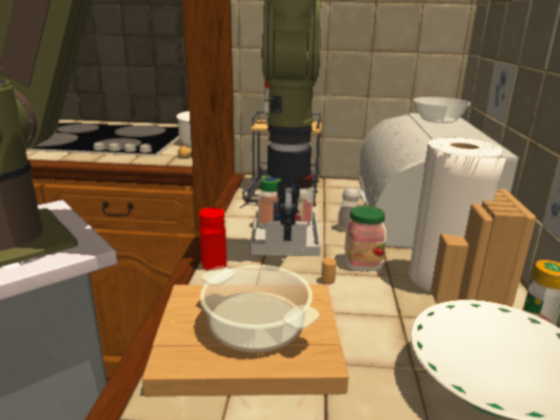

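```bash
python3 -m pendant '0 -4 0 0 1; 0 -12 0 0 1; 0 -22 0 0 1; -3 -32 2 0.01 1; -9 -42 5 0.025 1; -16 -50 10 0.04 1; -24 -56 15 0.06 1; -31 -60 19 0.075 1; -36 -60 22 0.087 1; -37 -60 22 0.087 1'
python3 - <<'E'
from h import *
s=manip.sense();print(s['joint_pos'].round(1),s['position'],s['orientation'].round(3),s['contact_force'],s['moment'],s['finger_gap'])
for n in('wrist','side','top'):
    im,c=shot(n,n+'3'); json.dump({k:(np.array(v).tolist()) for k,v in c.items()},open(n+'3.json','w'))
E
```

```text
time_s: 5.35
position: [0.3699, -0.3266, 0.1614]
orientation: [[0.696, 0.002, 0.718], [-0.718, -0.003, 0.696], [0.003, -1.0, -0.001]]
contact_force: [0.2, 0.4, -6.4]
finger_gap: 0.004
[-41.4  18.  -26.6  45.2  -0.1   4.5] [ 0.36985055 -0.32657211  0.16139765] [[ 0.696  0.002  0.718]
 [-0.718 -0.003  0.696]
 [ 0.003 -1.    -0.001]] [ 0.22039415  0.35235277 -6.40350878] [-0.35525829  0.44910368 -0.04773596] 0.003978241261345318
```

View pics/wrist3.png

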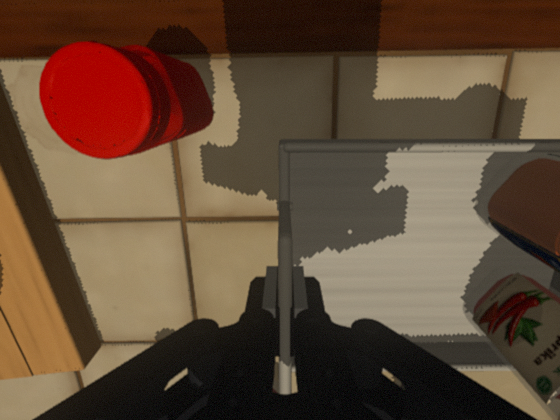

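View pics/side3.png

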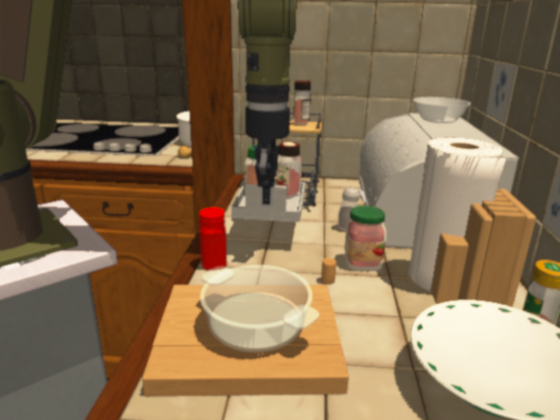

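View pics/top3.png

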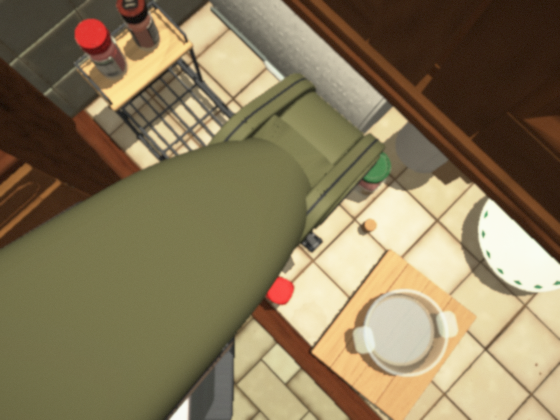

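```bash
python3 - <<'E'
from h import *
im=cv2.imread('pics/top0.png')
def br(a): return np.clip(255*(a/255.)**.6,0,255).astype(np.uint8)
crop(br(im),165,140,70,60,10,'t_rl'); crop(br(im),205,95,70,60,10,'t_rr')
im=cv2.imread('pics/wrist1.png'); crop(br(im),490,70,70,200,3,'w1_r')
E
```

```text
(no output)
```

View pics/t_rl.png

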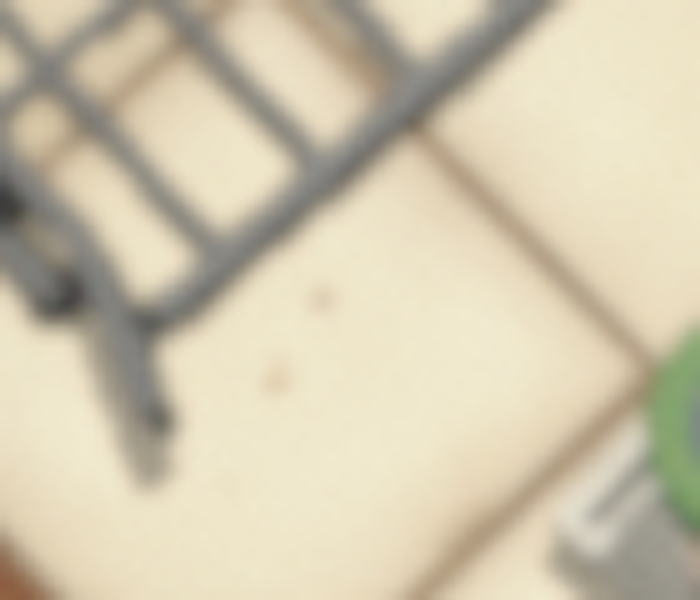

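View pics/t_rr.png

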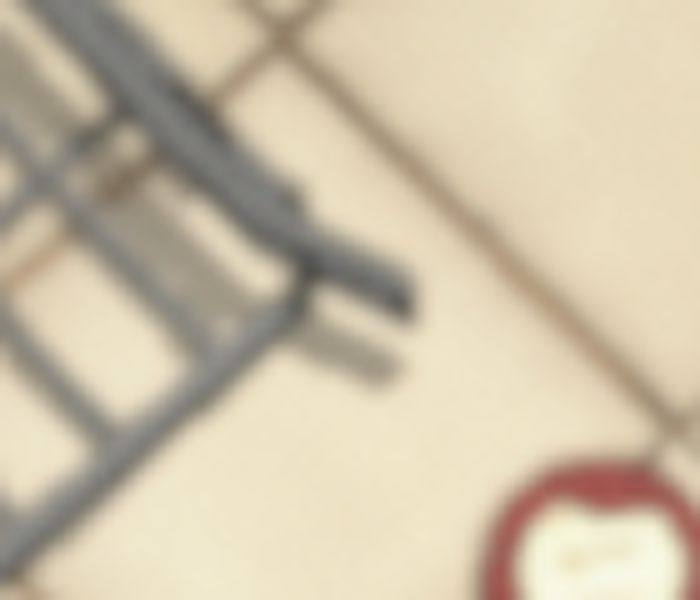

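View pics/w1_r.png

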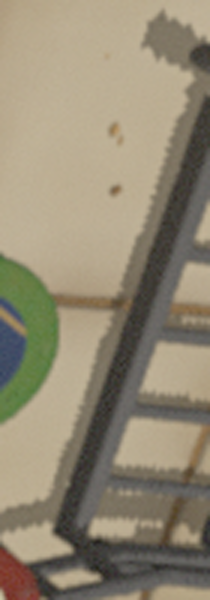

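```bash
python3 - <<'E'
from h import *
im=cv2.imread('pics/wrist1.png'); g=im.astype(int).sum(2)//3
for v in (180,192,204,216): print(v,list(zip(range(512,556),g[v,512:556])))
E
```

```text
180 [(512, np.int64(121)), (513, np.int64(123)), (514, np.int64(122)), (515, np.int64(121)), (516, np.int64(119)), (517, np.int64(121)), (518, np.int64(121)), (519, np.int64(123)), (520, np.int64(121)), (521, np.int64(120)), (522, np.int64(123)), (523, np.int64(125)), (524, np.int64(118)), (525, np.int64(97)), (526, np.int64(68)), (527, np.int64(59)), (528, np.int64(62)), (529, np.int64(56)), (530, np.int64(44)), (531, np.int64(25)), (532, np.int64(23)), (533, np.int64(22)), (534, np.int64(21)), (535, np.int64(21)), (536, np.int64(24)), (537, np.int64(34)), (538, np.int64(47)), (539, np.int64(57)), (540, np.int64(57)), (541, np.int64(58)), (542, np.int64(55)), (543, np.int64(53)), (544, np.int64(47)), (545, np.int64(44)), (546, np.int64(46)), (547, np.int64(44)), (548, np.int64(43)), (549, np.int64(44)), (550, np.int64(44)), (551, np.int64(40)), (552, np.int64(37)), (553, np.int64(42)), (554, np.int64(44)), (555, np.int64(41))]
192 [(512, np.int64(131)), (513, np.int64(131)), (514, np.int64(132)), (515, np.int64(132)), (516, np.int64(131)), (517, np.int64(131)), (518, np.int64(131)),
[... 1984 characters left out ...]
3)), (524, np.int64(32)), (525, np.int64(45)), (526, np.int64(56)), (527, np.int64(58)), (528, np.int64(54)), (529, np.int64(61)), (530, np.int64(83)), (531, np.int64(123)), (532, np.int64(133)), (533, np.int64(132)), (534, np.int64(130)), (535, np.int64(129)), (536, np.int64(130)), (537, np.int64(129)), (538, np.int64(127)), (539, np.int64(126)), (540, np.int64(124)), (541, np.int64(126)), (542, np.int64(124)), (543, np.int64(124)), (544, np.int64(125)), (545, np.int64(122)), (546, np.int64(121)), (547, np.int64(119)), (548, np.int64(117)), (549, np.int64(117)), (550, np.int64(117)), (551, np.int64(116)), (552, np.int64(113)), (553, np.int64(114)), (554, np.int64(111)), (555, np.int64(93))]
```

```bash
python3 - <<'E'
from h import *
c=load('wrist1.json')
def line(a,z):
    L=back(c,a,z);d=L[1]-L[0];d/=np.linalg.norm(d);return L[0],d
n=None
for nm,a,z in(('inner',[(530.5,216),(539,192)],.016),('front top',[(524.8,216),(533.5,192)],.016),('front bottom',[(517.5,216),(526,192)],.010),('fb0',[(517.5,216),(526,192)],.004)):
    P,d=line(a,z)
    if n is None: n=np.array([-d[1],d[0],0]);n*=np.sign(n[0])
    print(nm,P.round(4),'yaw',np.degrees(np.arctan2(d[1],d[0]))-90,'along n',n@P,n)
R=cv2.Rodrigues(np.array(c['rvec']))[0];print('cam',-R.T@np.array(c['tvec']))
t=load('top0.json')
A=back(t,[(181.5,171.8),(234,125)],.016);print(A,np.linalg.norm(A[0]-A[1]),'mid',A.mean(0),'yaw',np.degrees(np.arctan2(*(A[0]-A[1])[[1,0]]))-90)
A=back(t,[(180.5,181),(245.5,125.5)],.043);print(A,np.linalg.norm(A[0]-A[1]),'mid',A.mean(0),'yaw',np.degrees(np.arctan2(*(A[0]-A[1])[[1,0]]))-90)
A=back(t,[(113.2,108.1),(192.3,45.2)],.15);print('board',A,A.mean(0))
E
```

```text
inner [ 0.5479 -0.2024  0.016 ] yaw 43.81680143335282 along n 0.25519453706640755 [ 0.72155723  0.69235479 -0.        ]
front top [ 0.5444 -0.2066  0.016 ] yaw 43.05734971649778 along n 0.2498013405857187 [ 0.72155723  0.69235479 -0.        ]
front bottom [ 0.5443 -0.2098  0.01  ] yaw 43.10325707217831 along n 0.24750894599890652 [ 0.72155723  0.69235479 -0.        ]
fb0 [ 0.5488 -0.2078  0.004 ] yaw 43.103257072178565 along n 0.25212383901010593 [ 0.72155723  0.69235479 -0.        ]
cam [ 0.31778466 -0.31299605  0.31542001]
[[ 0.47513701 -0.13535002  0.016     ]
 [ 0.56685495 -0.23012653  0.016     ]] 0.13188922129117625 mid [ 0.52099598 -0.18273828  0.016     ] yaw 44.060413350594615
[[ 0.45191264 -0.1393447   0.043     ]
 [ 0.55711181 -0.25331521  0.043     ]] 0.1551004270106757 mid [ 0.50451223 -0.19632995  0.043     ] yaw 42.70820173852496
board [[ 0.54647132 -0.04753858  0.15      ]
 [ 0.65654453 -0.16949498  0.15      ]] [ 0.60150792 -0.10851678  0.15      ]
```

```bash
python3 - <<'E'
from h import *
c=load('wrist1.json'); a=np.radians(43.6); n=np.array([np.cos(a),np.sin(a)]); l=np.array([-n[1],n[0]])
for uv,z in [((517,251.7),.016),((523,252),.016),((508.8,246),.010)]:
    P=back(c,uv,z)[0]; print(P,n@P[:2],l@P[:2]+.065)
t=load('top0.json')
for uv,z in [((181.5,171.8),.016),((234,125),.016),((180.5,181),.043),((245.5,125.5),.043),((113.2,108.1),.15),((192.3,45.2),.15)]:
    P=back(t,uv,z)[0]; print(P,n@P[:2],l@P[:2])
# held tray relative to tool from wrist3
c=load('wrist3.json'); s=np.array([0.36985055,-0.32657211]); ax=np.array([.718,.696]); ay=np.array([-.696,.718])
P=back(c,[(280,140),(545,140),(280,205),(283,395)],.1614-.1+.022); P2=back(c,[(280,205),(283,395)],.1614-.1+.067)
for p in P: print('rim',(p[:2]-s)@ax,(p[:2]-s)@ay)
for p in P2: print('plate',(p[:2]-s)@ax,(p[:2]-s)@ay)
E
```

```text
[ 0.57329271 -0.23009858  0.016     ] 0.2564819673709658 -0.49698477285862247
[ 0.57744401 -0.22576134  0.016     ] 0.2624792680739947 -0.4967066812923611
[ 0.56740308 -0.23165244  0.01      ] 0.25114529445759115 -0.49404843326712516
[ 0.47513701 -0.13535002  0.016     ] 0.2507408317003197 -0.4256804473738709
[ 0.56685495 -0.23012653  0.016     ] 0.25180064631989024 -0.5575654104506562
[ 0.45191264 -0.1393447   0.043     ] 0.2311675924086858 -0.4125572983416212
[ 0.55711181 -0.25331521  0.043     ] 0.22875358028609788 -0.5676389381458414
[ 0.54647132 -0.04753858  0.15      ] 0.36295562128352044 -0.41128340518590667
[ 0.65654453 -0.16949498  0.15      ] 0.35856402228457146 -0.575509432270979
rim -0.0019462339686400836 0.0667516029549034
rim 0.1138847573202571 0.06671884435805832
rim -0.0020872998979511105 0.03699740869397051
rim -0.0008955893591650184 -0.0781657757776434
plate -0.0014064853878464091 0.0509445898783685
plate -0.0005764282443950317 -0.02926953999804211
```

```bash
python3 - <<'E'
from h import *
im=cv2.imread('pics/wrist3.png'); crop(np.clip(255*(im/255.)**.6,0,255).astype(np.uint8),250,120,130,300,2,'w3')
E
```

```text
(no output)
```

View pics/w3.png

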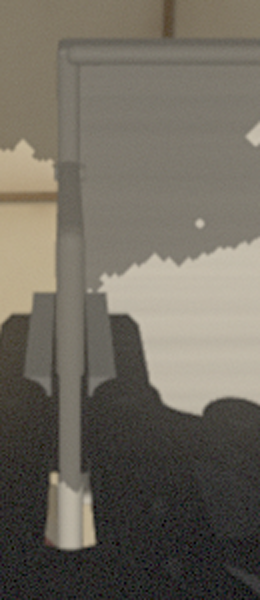

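```bash
python3 -m pendant '2 2 4 0.003 1; 4 6 12 0.008 1; 6 11 21 0.01 1; 6 16 31 0.01 1; 6 21 41 0.01 1; 6 26 51 0.01 1; 6 29 60 0.01 1; 6 31 67 0.01 1; 6 31 72 0.01 1; 6 31 72 0.01 1'
cat >> h.py <<'E'
def rep():
    s=manip.sense(); p=s['position']; o=s['orientation']; a=np.radians(43.6)
    n=np.array([np.cos(a),np.sin(a)]); l=np.array([-n[1],n[0]]); f=s['contact_force']
    print('n %.4f l %.4f z %.4f yaw %.2f'%(n@p[:2],l@p[:2],p[2],np.degrees(np.arctan2(o[1,2],o[0,2]))),'F n %.1f l %.1f z %.1f'%(n@f[:2],l@f[:2],f[2]),'M',s['moment'].round(2),'gap',round(s['finger_gap'],4),'t',s['time_s'],s['joint_pos'].round(0))
E
python3 - <<'E'
from h import *
rep()
for n in('wrist','side'):
    im,c=shot(n,n+'4'); json.dump({k:(np.array(v).tolist()) for k,v in c.items()},open(n+'4.json','w'))
E
```

```text
time_s: 6.75
position: [0.426, -0.2808, 0.1301]
orientation: [[0.689, 0.001, 0.725], [-0.725, -0.002, 0.689], [0.002, -1.0, -0.0]]
contact_force: [-1.4, 2.6, -8.2]
finger_gap: 0.0037
n 0.1148 l -0.4971 z 0.1301 yaw 43.56 F n 0.8 l 2.8 z -8.2 M [0.15 0.87 0.45] gap 0.0037 t 6.75 [-33.  21. -27.  42.  -0.  13.]
```

View pics/wrist4.png

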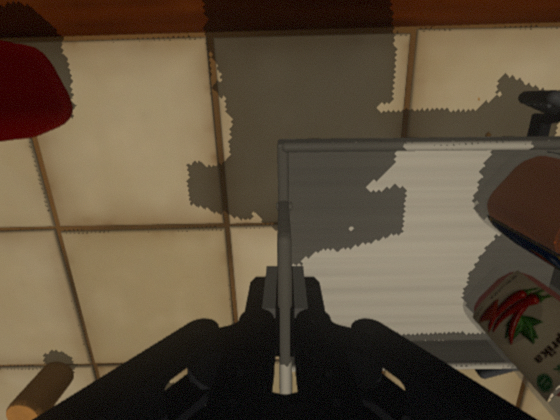

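View pics/side4.png

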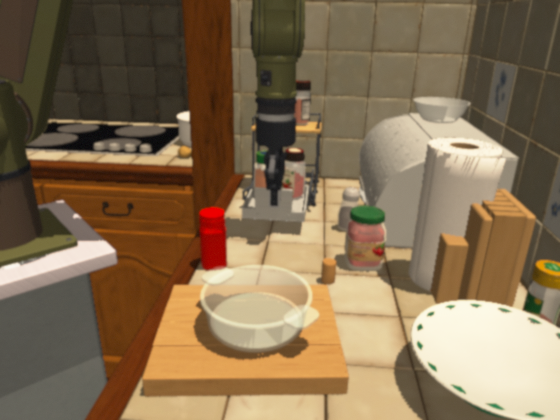

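```bash
python3 - <<'E'
from h import *
im=cv2.imread('pics/wrist4.png'); a=np.clip(255*(im/255.)**.5,0,255).astype(np.uint8)
crop(a,440,60,120,120,4,'w4l'); crop(a,440,330,120,90,4,'w4r')
E
```

```text
(no output)
```

View pics/w4l.png

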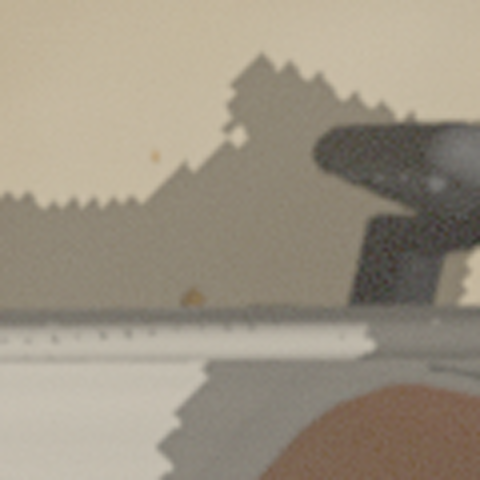

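View pics/w4r.png

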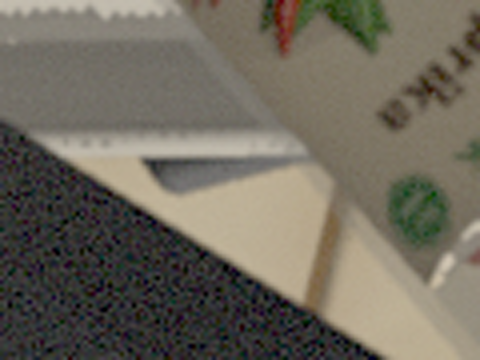

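```bash
python3 - <<'E'
from h import *
c=load('wrist4.json'); a=np.radians(43.6); n=np.array([np.cos(a),np.sin(a)]); l=np.array([-n[1],n[0]])
for nm,uv,z in [('Ltip',(520,97.5),.043),('Rtip',(479,374),.043),('Rtip',(479,374),.035),('Rtip',(479,374),.025),('rimTL',(278.5,140),.0503),('rim L',(500,138),.0503),('rimR',(480,369),.0503)]:
    P=back(c,uv,z)[0][:2]; print(nm,z,(n@P).round(4),(l@P).round(4))
E
```

```text
Ltip 0.043 0.22 -0.4127
Rtip 0.043 0.2312 -0.5686
Rtip 0.035 0.2371 -0.5765
Rtip 0.025 0.2445 -0.5863
rimTL 0.0503 0.1123 -0.4304
rim L 0.0503 0.2102 -0.4296
rimR 0.0503 0.2257 -0.5579
```

```bash
python3 -m pendant '-1 0 0 0 1; -2 0 0 0 1; -3 0 0 0 1; -3 2 0 0 1; -3 4 0 0 1; -3 6 0 0 1; -3 8 0 0 1; -3 9 0 0 1; -3 10 0 0 1; -3 10 0 0 1'
python3 -c "
from h import *
rep();rep()"
```

```text
time_s: 8.1
position: [0.4239, -0.2788, 0.1201]
orientation: [[0.689, 0.002, 0.725], [-0.725, -0.002, 0.689], [0.003, -1.0, 0.0]]
contact_force: [0.5, 0.0, -5.4]
finger_gap: 0.0039
n 0.1147 l -0.4942 z 0.1201 yaw 43.53 F n 0.4 l -0.3 z -5.4 M [-0.4   0.36 -0.01] gap 0.0039 t 8.1 [-33.  22. -28.  40.  -0.  13.]
n 0.1147 l -0.4942 z 0.1201 yaw 43.53 F n 0.4 l -0.3 z -5.4 M [-0.4   0.36 -0.01] gap 0.0039 t 8.1 [-33.  22. -28.  40.  -0.  13.]
```

```bash
python3 -m pendant '0 0.5 0 0 1; 0 1 0 0 1; 0 1.5 0 0 1; 0 2 0 0 1; 0 2 0 0 1; 0 2 0 0 1; 0 2 0 0 1; 0 2 0 0 1; 0 2 0 0 1; 0 2 0 0 1'
python3 -c "
from h import *
rep()"
```

```text
time_s: 9.35
position: [0.424, -0.2789, 0.1182]
orientation: [[0.689, 0.002, 0.725], [-0.725, -0.002, 0.689], [0.003, -1.0, 0.0]]
contact_force: [-2.1, -0.7, -1.6]
finger_gap: 0.0037
n 0.1147 l -0.4944 z 0.1182 yaw 43.53 F n -2.1 l 0.9 z -1.6 M [-0.31  0.32  0.05] gap 0.0037 t 9.35 [-33.  22. -28.  40.  -0.  13.]
```

```bash
python3 -m pendant '0 0.2 3 0 1; 0 0.2 8 0 1; 0 0.2 14 0 1; 0 0.2 20 0 1; 0 0.2 26 0 1; 0 0.2 32 0 1; 0 0.2 38 0 1; 0 0.2 44 0 1; 0 0.2 48 0 1; 0 0.2 50 0 1'
python3 - <<'E'
from h import *
rep()
for n in('wrist',):
    im,c=shot(n,n+'5'); json.dump({k:(np.array(v).tolist()) for k,v in c.items()},open(n+'5.json','w'))
E
```

```text
time_s: 10.6
position: [0.4604, -0.2445, 0.1181]
orientation: [[0.689, 0.002, 0.725], [-0.725, -0.002, 0.689], [0.003, -1.0, -0.0]]
contact_force: [-3.1, -2.7, 0.9]
finger_gap: 0.0038
n 0.1648 l -0.4945 z 0.1181 yaw 43.54 F n -4.1 l 0.2 z 0.9 M [-0.63  0.57  0.  ] gap 0.0038 t 10.6 [-28.  23. -26.  41.  -0.  19.]
```

View pics/wrist5.png

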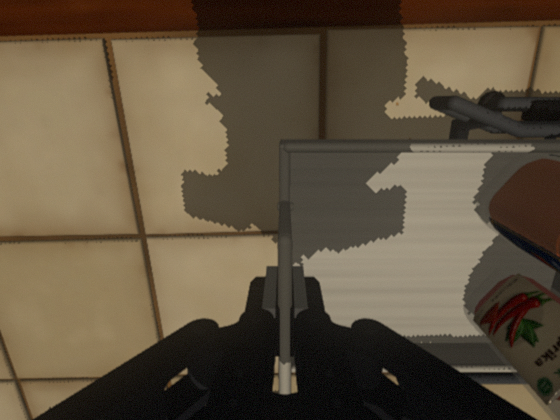

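```bash
python3 -m pendant '0 0 3 0 1; 0 0 8 0 1; 0 0 14 0 1; 0 0 20 0 1; 0 0 26 0 1; 0 0 32 0 1; 0 0 38 0 1; 0 0 44 0 1; 0 0 48 0 1; 0 0 50 0 1'
python3 - <<'E'
from h import *
rep()
for n in('wrist','side'):
    im,c=shot(n,n+'6'); json.dump({k:(np.array(v).tolist()) for k,v in c.items()},open(n+'6.json','w'))
E
```

```text
time_s: 11.9
position: [0.4968, -0.2098, 0.1181]
orientation: [[0.689, 0.002, 0.725], [-0.725, -0.002, 0.689], [0.003, -1.0, -0.0]]
contact_force: [-4.0, -4.0, 2.1]
finger_gap: 0.0038
n 0.2151 l -0.4946 z 0.1181 yaw 43.55 F n -5.7 l -0.2 z 2.1 M [-1.01  0.96 -0.04] gap 0.0038 t 11.9 [-23.  25. -24.  42.  -0.  24.]
```

View pics/wrist6.png

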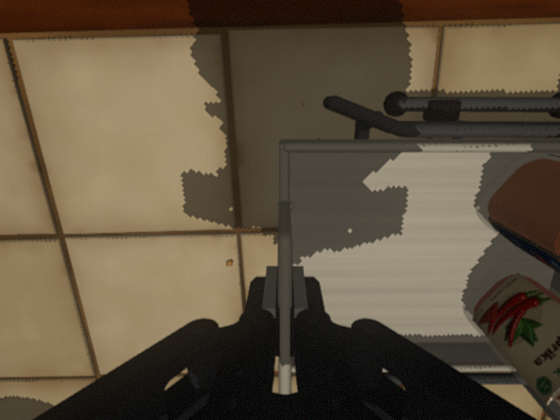

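View pics/side6.png

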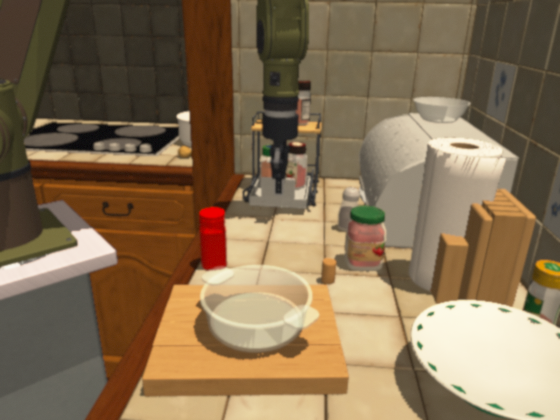

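```bash
python3 -m pendant '0 -0.2 3 0 1; 0 -0.3 7 0 1; 0 -0.3 12 0 1; 0 -0.3 17 0 1; 0 -0.3 22 0 1; 0 -0.3 26 0 1; 0 -0.3 29 0 1; 0 -0.3 31 0 1; 0 -0.3 32 0 1; 0 -0.3 32 0 1'
python3 - <<'E'
from h import *
rep()
E
```

```text
time_s: 13.25
position: [0.5201, -0.1876, 0.1183]
orientation: [[0.689, 0.002, 0.725], [-0.725, -0.002, 0.689], [0.003, -1.0, 0.0]]
contact_force: [-0.0, 0.5, -7.1]
finger_gap: 0.0034
n 0.2472 l -0.4945 z 0.1183 yaw 43.56 F n 0.3 l 0.4 z -7.1 M [-0.33  0.41 -0.02] gap 0.0034 t 13.25 [-20.  26. -22.  43.  -0.  27.]
```

```bash
python3 -m pendant '0 0.2 0 0 1; 0 0.3 0.5 0 1; 0 0.3 1 0 1; 0 0.3 2 0 1; 0 0.3 3 0 1; 0 0.3 4 0 1; 0 0.3 5 0 1; 0 0.3 6 0 1; 0 0.3 6 0 1; 0 0.3 6 0 1'
python3 - <<'E'
from h import *
rep()
E
```

```text
time_s: 14.5
position: [0.5244, -0.1835, 0.118]
orientation: [[0.689, 0.002, 0.725], [-0.725, -0.002, 0.689], [0.003, -1.0, 0.0]]
contact_force: [0.1, -0.8, -6.6]
finger_gap: 0.0041
n 0.2532 l -0.4945 z 0.1180 yaw 43.56 F n -0.5 l -0.7 z -6.6 M [-0.4   0.37  0.02] gap 0.0041 t 14.5 [-19.  26. -21.  43.  -0.  27.]
```

```bash
python3 -m pendant '0 0.2 0 0 1; 0 0.4 0 0 1; 0 0.5 0 0 1; 0 0.6 0 0 1; 0 0.6 0 0 1; 0 0.6 0.5 0 1; 0 0.6 1 0 1; 0 0.6 1 0 1; 0 0.6 1 0 1; 0 0.6 1 0 1'
python3 - <<'E'
from h import *
rep()
E
```

```text
time_s: 15.75
position: [0.5246, -0.1832, 0.1178]
orientation: [[0.689, 0.001, 0.725], [-0.725, -0.003, 0.689], [0.003, -1.0, -0.001]]
contact_force: [-4.5, 0.1, 5.8]
finger_gap: 0.0041
n 0.2535 l -0.4944 z 0.1178 yaw 43.54 F n -3.2 l 3.1 z 5.8 M [-0.62  1.37 -0.02] gap 0.0041 t 15.75 [-19.  26. -21.  43.  -0.  27.]
```

```bash
python3 -m pendant '0 -0.2 0 0 1; 0 -0.2 0.5 0 1; 0 -0.2 1 0 1; 0 -0.2 1.5 0 1; 0 -0.2 2 0 1; 0 -0.2 2 0 1; 0 -0.2 2 0 1; 0 -0.2 2 0 1; 0 -0.2 2 0 1; 0 -0.2 2 0 1'
python3 - <<'E'
from h import *
rep();
for i in range(3): manip.grab_frame('wrist'); rep()
E
```

```text
time_s: 17.0
position: [0.5261, -0.1816, 0.1179]
orientation: [[0.689, 0.001, 0.725], [-0.725, -0.002, 0.689], [0.003, -1.0, -0.001]]
contact_force: [0.7, -0.4, -4.9]
finger_gap: 0.004
n 0.2558 l -0.4943 z 0.1179 yaw 43.55 F n 0.3 l -0.8 z -4.9 M [-0.37  0.27  0.04] gap 0.004 t 17.0 [-19.  26. -21.  43.  -0.  27.]
n 0.2557 l -0.4943 z 0.1179 yaw 43.55 F n 0.3 l 0.6 z -5.7 M [-0.35  0.28 -0.01] gap 0.0039 t 17.05 [-19.  26. -21.  43.  -0.  27.]
n 0.2556 l -0.4942 z 0.1179 yaw 43.55 F n 0.6 l 1.1 z -5.3 M [-0.38  0.29  0.05] gap 0.0039 t 17.1 [-19.  26. -21.  43.  -0.  27.]
n 0.2556 l -0.4942 z 0.1179 yaw 43.54 F n 0.6 l -0.6 z -5.0 M [-0.33  0.34 -0.01] gap 0.0039 t 17.15 [-19.  26. -21.  43.  -0.  27.]
```

```bash
python3 -m pendant '0 0.1 0.5 0 1; 0 0.1 1 0 1; 0 0.1 1.5 0 1; 0 0.1 2 0 1; 0 0.1 2 0 1; 0 0.1 2 0 1; 0 0.1 2 0 1; 0 0.1 2 0 1; 0 0.1 2 0 1; 0 0.1 2 0 1'
python3 - <<'E'
from h import *
rep();
for i in range(1): manip.grab_frame('wrist'); rep()
E
```

```text
time_s: 18.4
position: [0.5274, -0.1803, 0.1178]
orientation: [[0.689, 0.001, 0.725], [-0.725, -0.003, 0.689], [0.003, -1.0, -0.001]]
contact_force: [-0.5, -0.4, -2.3]
finger_gap: 0.0038
n 0.2576 l -0.4942 z 0.1178 yaw 43.55 F n -0.6 l 0.1 z -2.3 M [-0.6   0.51 -0.05] gap 0.0038 t 18.4 [-19.  26. -21.  43.  -0.  28.]
n 0.2576 l -0.4943 z 0.1178 yaw 43.55 F n -2.0 l -0.3 z -3.0 M [-0.57  0.57 -0.02] gap 0.0038 t 18.45 [-19.  26. -21.  43.  -0.  28.]
```

```bash
python3 -m pendant '0 0 0.4 0 1; 0 0 0.8 0 1; 0 0 1.2 0 1; 0 0 1.5 0 1; 0 0 1.5 0 1; 0 0 1.5 0 1; 0 0 1.5 0 1; 0 0 1.5 0 1; 0 0 1.5 0 1; 0 0 1.5 0 1'
python3 - <<'E'
from h import *
rep();
for i in range(2): manip.grab_frame('wrist'); rep()
E
```

```text
time_s: 19.7
position: [0.5284, -0.1793, 0.1178]
orientation: [[0.689, 0.001, 0.725], [-0.725, -0.003, 0.689], [0.003, -1.0, -0.001]]
contact_force: [-1.7, -1.9, -3.5]
finger_gap: 0.0039
n 0.2590 l -0.4943 z 0.1178 yaw 43.54 F n -2.5 l -0.2 z -3.5 M [-0.87  0.67 -0.02] gap 0.0039 t 19.7 [-19.  26. -21.  43.  -0.  28.]
n 0.2590 l -0.4943 z 0.1178 yaw 43.54 F n -3.1 l 0.1 z -3.8 M [-0.84  0.66 -0.08] gap 0.0038 t 19.75 [-19.  26. -21.  43.  -0.  28.]
n 0.2590 l -0.4943 z 0.1178 yaw 43.55 F n -2.1 l 0.3 z -2.5 M [-0.93  0.63 -0.06] gap 0.0038 t 19.8 [-19.  26. -21.  43.  -0.  28.]
```

```bash
python3 -m pendant '0 0 0.4 0 1; 0 0 0.8 0 1; 0 0 1 0 1; 0 0 1 0 1; 0 0 1 0 1; 0 0 1 0 1; 0 0 1 0 1; 0 0 1 0 1; 0 0 1 0 1; 0 0 1 0 1'
python3 - <<'E'
from h import *
rep();
for i in range(2): manip.grab_frame('wrist'); rep()
E
```

```text
time_s: 21.05
position: [0.529, -0.1786, 0.1178]
orientation: [[0.689, 0.001, 0.725], [-0.725, -0.003, 0.689], [0.002, -1.0, -0.001]]
contact_force: [-4.3, -3.6, -1.0]
finger_gap: 0.0036
n 0.2599 l -0.4941 z 0.1178 yaw 43.54 F n -5.6 l 0.3 z -1.0 M [-1.02  1.09 -0.1 ] gap 0.0036 t 21.05 [-19.  26. -21.  43.  -0.  28.]
n 0.2599 l -0.4942 z 0.1178 yaw 43.54 F n -5.6 l 0.8 z -2.1 M [-1.03  1.12 -0.07] gap 0.0039 t 21.1 [-19.  26. -21.  43.  -0.  28.]
n 0.2599 l -0.4942 z 0.1178 yaw 43.54 F n -4.9 l 1.4 z -0.9 M [-1.    1.08 -0.07] gap 0.0036 t 21.15 [-19.  26. -21.  43.  -0.  28.]
```

```bash
python3 -m pendant '0 0 0.4 0 1; 0 0 0.8 0 1; 0 0 1 0 1; 0 0 1 0 1; 0 0 1 0 1; 0 0 1 0 1; 0 0 1 0 1; 0 0 1 0 1; 0 0 1 0 1; 0 0 1 0 1'
python3 - <<'E'
from h import *
rep();
for i in range(2): manip.grab_frame('wrist'); rep()
E
```

```text
time_s: 22.4
position: [0.5297, -0.1779, 0.1177]
orientation: [[0.689, 0.0, 0.725], [-0.725, -0.003, 0.689], [0.002, -1.0, -0.002]]
contact_force: [-1.7, -3.4, -4.9]
finger_gap: 0.004
n 0.2609 l -0.4941 z 0.1177 yaw 43.54 F n -3.6 l -1.4 z -4.9 M [-0.99  1.01 -0.11] gap 0.004 t 22.4 [-19.  26. -21.  43.  -0.  28.]
n 0.2609 l -0.4941 z 0.1177 yaw 43.54 F n -5.1 l -0.7 z -5.1 M [-0.95  0.99 -0.11] gap 0.0041 t 22.45 [-19.  26. -21.  43.  -0.  28.]
n 0.2609 l -0.4941 z 0.1177 yaw 43.54 F n -5.2 l -0.0 z -4.9 M [-1.    1.01 -0.06] gap 0.0039 t 22.5 [-18.  26. -21.  43.  -0.  28.]
```

```bash
python3 -m pendant '0 0 0.3 0 1; 0 0.3 0.5 0 1; 0 0.8 0.5 0 1; 0 1.3 0.5 0 1; 0 1.7 0.5 0 1; 0 2 0.5 0 1; 0 2 0.5 0 1; 0 2 0.5 0 1; 0 2 0.5 0 1; 0 2 0.5 0 1'
python3 - <<'E'
from h import *
rep();
for i in range(2): manip.grab_frame('wrist'); rep()
E
```

```text
time_s: 23.75
position: [0.5301, -0.1777, 0.1159]
orientation: [[0.689, 0.001, 0.725], [-0.725, -0.003, 0.689], [0.003, -1.0, -0.002]]
contact_force: [-4.1, -3.5, -3.4]
finger_gap: 0.0041
n 0.2613 l -0.4942 z 0.1159 yaw 43.53 F n -5.3 l 0.3 z -3.4 M [-0.95  1.02 -0.06] gap 0.0041 t 23.75 [-18.  26. -21.  43.  -0.  28.]
n 0.2613 l -0.4942 z 0.1160 yaw 43.53 F n -5.3 l 0.4 z -2.8 M [-1.    0.99 -0.1 ] gap 0.0036 t 23.8 [-18.  26. -21.  43.  -0.  28.]
n 0.2613 l -0.4942 z 0.1159 yaw 43.54 F n -5.7 l 0.7 z -4.2 M [-0.95  1.08 -0.03] gap 0.0039 t 23.85 [-18.  26. -21.  43.  -0.  28.]
```

```bash
python3 -m pendant '0 0.4 0 0 1; 0 0.8 0 0 1; 0 1.2 0 0 1; 0 1.6 0 0 1; 0 2 0 0 1; 0 2.4 0 0 1; 0 2.8 0 0 1; 0 3 0 0 1; 0 3 0 0 1; 0 3 0 0 1'
python3 - <<'E'
from h import *
rep();
for i in range(1): manip.grab_frame('wrist'); rep()
E
```

```text
time_s: 25.1
position: [0.5302, -0.1778, 0.1132]
orientation: [[0.689, 0.001, 0.725], [-0.725, -0.003, 0.689], [0.003, -1.0, -0.001]]
contact_force: [-4.8, -4.3, -3.3]
finger_gap: 0.0038
n 0.2613 l -0.4943 z 0.1132 yaw 43.53 F n -6.4 l 0.2 z -3.3 M [-0.99  0.99 -0.14] gap 0.0038 t 25.1 [-18.  27. -21.  42.  -0.  28.]
n 0.2613 l -0.4943 z 0.1132 yaw 43.53 F n -6.1 l -1.1 z -2.6 M [-0.94  1.01 -0.08] gap 0.0036 t 25.15 [-18.  27. -21.  42.  -0.  28.]
```

```bash
python3 -m pendant '0 0.3 0 0 1; 0 0.6 0 0 1; 0 0.9 0 0 1; 0 1 0 0 1; 0 1 0 0 1; 0 1 0 0 1; 0 1 0 0 1; 0 1 0 0 1; 0 1 0 0 1; 0 1 0 0 1'
python3 - <<'E'
from h import *
rep();
for n in('wrist','side'):
    im,c=shot(n,n+'7'); json.dump({k:(np.array(v).tolist()) for k,v in c.items()},open(n+'7.json','w'))
E
```

```text
time_s: 26.4
position: [0.5301, -0.1779, 0.1126]
orientation: [[0.689, 0.001, 0.725], [-0.725, -0.003, 0.689], [0.003, -1.0, -0.001]]
contact_force: [-5.4, -4.4, -2.8]
finger_gap: 0.0035
n 0.2612 l -0.4944 z 0.1126 yaw 43.52 F n -7.0 l 0.5 z -2.8 M [-0.9   1.07 -0.04] gap 0.0035 t 26.4 [-18.  27. -21.  42.  -0.  28.]
```

View pics/wrist7.png

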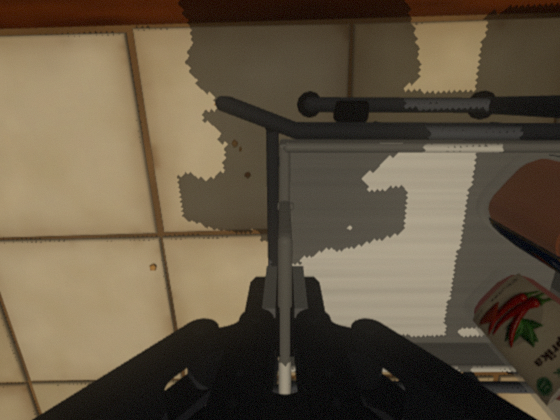

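View pics/side7.png

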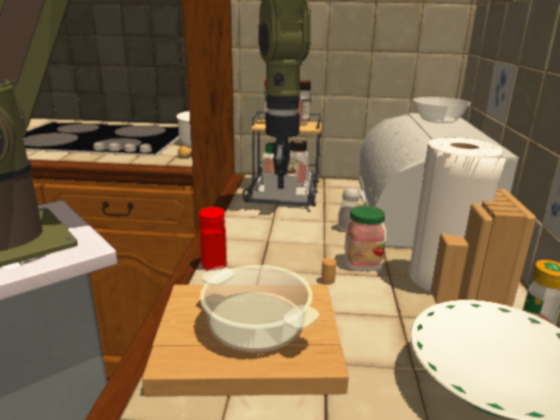

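The wrist view shows the rail (u≈272) just behind the tail wall (u≈284), with the left rim parallel to the side wire. I'll lower it the rest of the way to the deck.

```bash
python3 -m pendant '0 0.4 0 0 1; 0 0.8 0 0 1; 0 1.2 0 0 1; 0 1.2 0 0 1; 0 1.2 0 0 1; 0 1.2 0 0 1; 0 1.2 0 0 1; 0 1.2 0 0 1; 0 1.2 0 0 1; 0 1.2 0 0 1'
python3 - <<'E'
from h import *
rep();
for i in range(1): manip.grab_frame('wrist'); rep()
E
```

```text
time_s: 27.75
position: [0.5299, -0.178, 0.1119]
orientation: [[0.688, 0.001, 0.725], [-0.725, -0.003, 0.688], [0.003, -1.0, -0.001]]
contact_force: [-5.9, -4.3, -0.7]
finger_gap: 0.0042
n 0.2610 l -0.4944 z 0.1119 yaw 43.51 F n -7.2 l 1.0 z -0.7 M [-0.77  1.1   0.01] gap 0.0042 t 27.75 [-19.  27. -21.  42.  -0.  28.]
n 0.2610 l -0.4944 z 0.1119 yaw 43.51 F n -7.2 l 1.2 z -0.2 M [-0.81  1.1  -0.04] gap 0.0036 t 27.8 [-18.  27. -21.  42.  -0.  28.]
```

```bash
python3 -m pendant '0 0.4 0 0 1; 0 0.6 0 0 1; 0 0.6 0 0 1; 0 0.6 0 0 1; 0 0.6 0 0 1; 0 0.6 0 0 1; 0 0.6 0 0 1; 0 0.6 0 0 1; 0 0.6 0 0 1; 0 0.6 0 0 1'
python3 - <<'E'
from h import *
rep();
E
```

```text
time_s: 29.05
position: [0.5299, -0.178, 0.1119]
orientation: [[0.688, 0.002, 0.725], [-0.725, -0.003, 0.688], [0.003, -1.0, -0.001]]
contact_force: [-5.3, -2.8, -1.3]
finger_gap: 0.0039
n 0.2610 l -0.4944 z 0.1119 yaw 43.50 F n -5.8 l 1.6 z -1.3 M [-0.73  1.06 -0.05] gap 0.0039 t 29.05 [-19.  27. -21.  42.  -0.  28.]
```

```bash
python3 -m pendant '0 0.5 0 0 1; 0 1 0 0 1; 0 1.5 0 0 1; 0 1.5 0 0 1; 0 1.5 0 0 1; 0 1.5 0 0 1; 0 1.5 0 0 1; 0 1.5 0 0 1; 0 1.5 0 0 1; 0 1.5 0 0 1'
python3 - <<'E'
from h import *
rep();
E
```

```text
time_s: 30.3
position: [0.5299, -0.1781, 0.1118]
orientation: [[0.688, 0.003, 0.725], [-0.725, -0.003, 0.688], [0.004, -1.0, -0.0]]
contact_force: [-6.4, -3.0, 4.0]
finger_gap: 0.0037
n 0.2609 l -0.4944 z 0.1118 yaw 43.50 F n -6.7 l 2.2 z 4.0 M [-0.52  1.39 -0.01] gap 0.0037 t 30.3 [-19.  27. -21.  42.  -0.  28.]
```

Firm contact with the deck. Now I'll release.

```bash
python3 -m pendant '0 0 0 0 0.95; 0 0 0 0 0.9; 0 0 0 0 0.85; 0 0 0 0 0.8; 0 0 0 0 0.75; 0 0 0 0 0.7; 0 0 0 0 0.65; 0 0 0 0 0.6; 0 0 0 0 0.55; 0 0 0 0 0.5' 20
python3 - <<'E'
from h import *
rep();
for n in('wrist',):
    im,c=shot(n,n+'8'); json.dump({k:(np.array(v).tolist()) for k,v in c.items()},open(n+'8.json','w'))
E
```

```text
time_s: 31.55
position: [0.5298, -0.178, 0.1118]
orientation: [[0.688, 0.003, 0.725], [-0.725, -0.003, 0.688], [0.004, -1.0, -0.0]]
contact_force: [0.1, -0.0, -0.2]
finger_gap: 0.0425
n 0.2609 l -0.4943 z 0.1118 yaw 43.50 F n 0.1 l -0.1 z -0.2 M [0.04 0.08 0.02] gap 0.0425 t 31.55 [-19.  27. -21.  42.  -0.  28.]
```

View pics/wrist8.png

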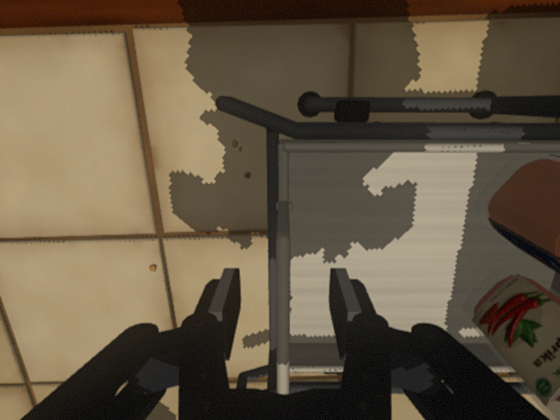

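```bash
python3 -m pendant '0 -4 0 0 0.5; 0 -12 0 0 0.5; 0 -24 0 0 0.5; 0 -38 0 0 0.5; 0 -52 0 0 0.5; 0 -68 0 0 0.5; 0 -85 -5 0 0.5; 0 -105 -20 0 0.5; 0 -125 -45 0 0.5; 0 -140 -70 0 0.5'
python3 - <<'E'
from h import *
rep();
for n in('wrist','side'):
    im,c=shot(n,n+'9'); json.dump({k:(np.array(v).tolist()) for k,v in c.items()},open(n+'9.json','w'))
E
```

```text
time_s: 32.85
position: [0.4785, -0.2263, 0.2536]
orientation: [[0.689, 0.004, 0.725], [-0.725, -0.004, 0.689], [0.006, -1.0, 0.001]]
contact_force: [0.9, 0.5, 0.3]
finger_gap: 0.0427
n 0.1905 l -0.4939 z 0.2536 yaw 43.53 F n 1.0 l -0.3 z 0.3 M [-0.01  0.04 -0.02] gap 0.0427 t 32.85 [-25.  17. -13.  60.  -0.  21.]
```

View pics/wrist9.png

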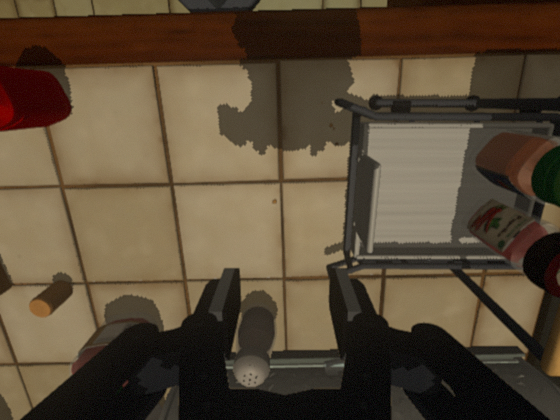

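View pics/side9.png

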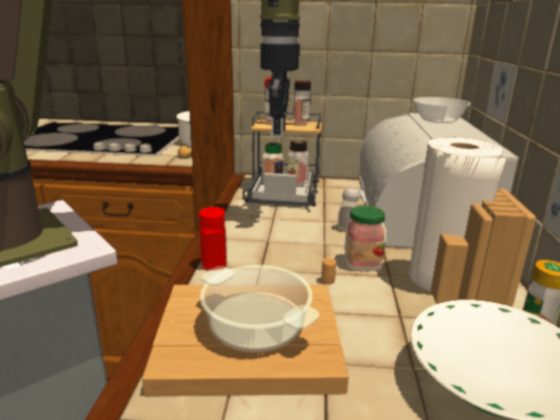

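```bash
python3 - <<'E'
from h import *
im=cv2.imread('pics/wrist9.png'); a=np.clip(255*(im/255.)**.6,0,255).astype(np.uint8)
crop(a,330,85,230,215,3.2,'w9c')
im=cv2.imread('pics/side9.png'); crop(np.clip(255*(im/255.)**.7,0,255).astype(np.uint8),230,120,110,100,5,'s9c')
E
```

```text
(no output)
```

View pics/w9c.png

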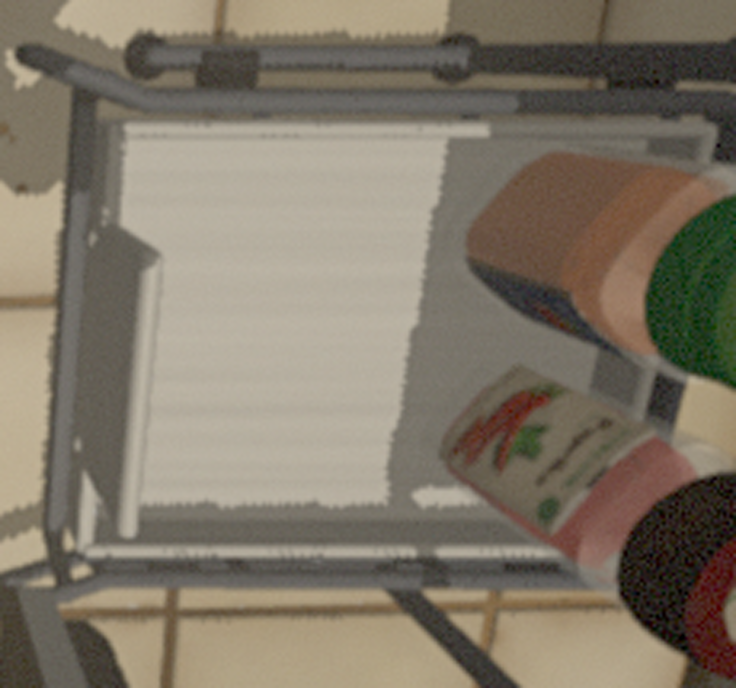

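View pics/s9c.png

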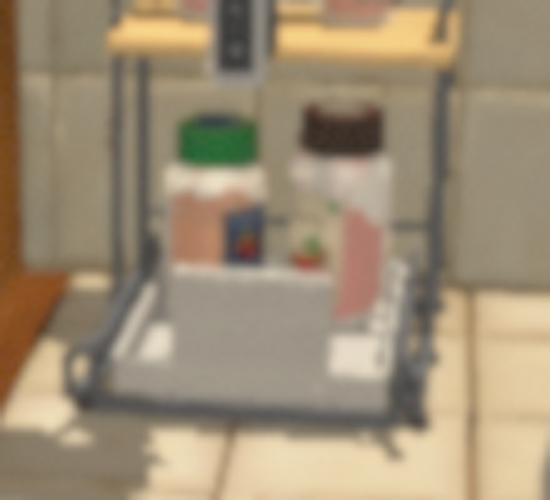

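The crop shows the tail lying behind the rail along its whole width. Both jars are upright, the bystanders haven't moved, and the robot is clear.

```bash
python3 -c "
from h import *
rep();print(manip.sign_off())"
```

```text
n 0.1895 l -0.4944 z 0.2544 yaw 43.36 F n 0.8 l 0.1 z 0.2 M [ 0.03 -0.08  0.02] gap 0.0424 t 32.95 [-25.  17. -13.  60.  -0.  21.]
the job is handed in; nothing more can be done
None
```

The tray is in the lower basket with its tail down behind the front rail, both jars upright on it, and I have let go and handed the job in at about 33 s.

- **Approach:** I gripped the tray by its pull plate and took it nose first over the rail. The nose brushed the right side wire with about 3 N, so I moved the tray 3 mm left and the side force went away.
- **Ride on the rail:** The tray rode on the rail with about 5–9 N on it most of the way in. When I eased up slightly, it rode clear of the rail over about 30–38 mm just before its tail reached the rail. I then lowered it back into contact and at one point pressed about 12 N on the rail. Readings before the stop were light again.
- **Pressing home:** I pressed in small steps against the stop to about 5 N, which by its spring figures is about 2 mm. The rail's support then fell away, and I lowered the tail 6 mm to the deck and opened the gripper. The highest force read was about 8 N.

**Last checks:** In the wrist and side pictures the tray lies behind the rail across its full width and looks flat. The jam jar, salt shaker and cork are where they were. The force on the tool was about zero, with the gripper clear. I judged flatness from those pictures and the height at which the tray met the deck. I did not test how firmly it is held by pulling on it.

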